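# Ready the portion scale: on, unit, tare

### The arm

A 6-joint arm with a two-finger parallel gripper is mounted at the origin on the work surface. World frame = base frame: x ahead of the robot, y to its left, z up, the work surface at z = 0. Lengths are in mm, angles in degrees, forces in N, time in s.
With the tool pointing down it reaches from about 425 to 925 mm from the base axis. Payload 12.5 kg.
Tool frame: the origin (TCP) lies midway between the tips of the shut fingers; the grasp point (between the pads) lies tcp_to_grasp behind it (tcp_to_grasp is the distance from the TCP to the grasp point, in mm); z points along the fingers, y is the line along which they close (so a half turn about z gives the same grasp; the last joint's range is limited). The gripper opens to 85 mm and grips with 20 to 120 N. Pads are 22 mm wide; open, the fingers measure 114 mm over their backs; the gripper's body (76 mm by 85 mm) begins 54 mm behind the grasp point. The pads swing forward as they close: fully open they stand 13 mm farther back than shut.
Start: joints at [58.293, 28.126, 89.318, -0, 62.55, -6.05], TCP at [270.601, 563.401, 231.327] pointing down, gripper open.
Joint ranges: [-177.58, 177.58], [-47.91, 125.51], [2.72, 160], [-65.01, 245.01], [3.68, 167.84], [-153.87, 153.87]. Speed limits (degrees/s): [127.2, 127.2, 159.86, 180, 180, 180].

### API

Orientations are given as [roll, pitch, yaw] about the fixed x, y, z axes, in that order (R = Rz(yaw) Ry(pitch) Rx(roll)).
In Python, from bench import sense, capture, camera_info, hand_in, tcp_to_grasp gives the robot as it stands. The module is installed in compiled form; this text tells all that it offers.
- The arm moves only by the shell command python3 -m crank 'ROWS' [FORCE]. ROWS is JSON, a list of rows, each a list of 3 entries, a list of its own where there are three numbers: the shift along the tool's x, y, z in m, then the turn, a rotation vector about the tool's x, y, z in rad, then the opening, from 0 (shut) to 1 (fully open). A call has 1 to 10 rows; each row is the pose to reach, as a shift and turn from the pose commanded when the call began, along the tool's axes at that moment; what a row does not reach only later rows make up. A row lasts 1/8 s, in which the tool goes at most 62.5 mm and 10.7 degrees, less where a joint would pass 70% of its speed; a pose out of reach is approached as far as the arm can. A call with a gripper value outside its range is refused whole. The fingers move at their own pace and stop on an object; FORCE is the grip in N (left out, the last holds). Time passes only in rows, so rows that repeat a pose let the fingers close. It gives the time, the measured TCP pose, the force, the opening and the grip force at its end, in the units of the state.
- sense(): the state, without advancing time (a new reading comes with each control period).
- capture(name): name is "side" or "top" or "wrist"; returns the picture (480x640x3 uint8, blue, green, red); there is no depth.
- camera_info(name): a dict with "intrinsics" (3x3 intrinsics, pixels), "rvec" (rotation vector, rad) and "tvec" (3), from world to camera coordinates, as OpenCV has them; the wrist camera has in their place "mount" (4x4, takes a point from camera to tool coordinates, whose origin is the TCP and whose axes are the flange's). Camera axes: x right, y down, z forward; pixel columns grow to the right and rows downward; lengths in mm; the calibration is good to about 2 mm. A picture is of the moment at which its call begins: read the wrist's pose just before it. camera_info takes no time and is no camera call.
- hand_in(): hands the job in; it is judged then, once.
The state is a dict: "time": time; "joints": joint angles; "joint_velocities": joint speeds; "joint_efforts": joint torques, N m; "eef_pos": TCP position; "eef_rot": TCP orientation; "wrist_force": force on the tool from outside, world axes, zero at the start; "wrist_torque": the same for the moment, N m; "finger_gap": opening from 0.0 (shut) to 1.0 (fully open); "gripper_force": force on a finger pad.
Only numpy, scipy, OpenCV 4.12 (cv2) and the standard library are available. Lean on these libraries where they do the work, as an engineer would, in place of code of your own. Each camera call takes 0.05 s, during which the arm holds its last target. There are 200 camera calls.

### The job

Make the scale on the pastry board ready for weighing toppings into the small bowl that already stands on it: with a light fingertip press the round on/off key at the left end of its row of keys, then the pill-shaped unit key in the middle, then the long tare bar at the right end, letting each key come up again before you go to the next. Press no other key and do not touch the pan or the bowl. The scale stays standing where it is, and so does everything else on the bench; nothing is to be picked up.

Things in the scene. Friction and masses are not known exactly. Their poses are not given: they have to be found in the camera images.
- scale: The bench scale: loose, about 3 kg, white case 300 mm deep (x), 260 wide (y), on rubber feet. Origin at the centre of its underside, z up, x from keys to pan (keys nearest the robot), y along the row of keys. The front 97 mm is a panel with a flush dark display and, along x = -0.12, five raised keys; it slopes 0.10 rad, 47 mm high in front, 57 mm behind. The pan begins at x = -0.053.
- scale_pan: The scale's flat stainless weighing pan, 200 mm (x) by 250 mm (y), 8 mm thick, fixed to the scale; origin at the centre of its underside, 68 mm above the scale's underside. Must not be leaned on.
- key_power_top (a point): Centre of the top face of the on/off key: round, 24 mm across, at the left end of the row seen from the robot (scale y = +0.096). z points out of the panel.
- key_power (a joint): Travel of the on/off key, square to the panel: 0 up, 0.007 m fully down. All five keys are of the same grey plastic, stand 10 mm proud of the panel, are sprung (2 N to start, 4 N at 2.5 mm, 7 N fully down), make contact at 2.5 mm and come up by themselves.
- key_unit_top (a point): Centre of the top face of the unit key: the middle one of the five, pill-shaped with round ends, 36 mm long (y) by 18 mm (scale y = 0). z points out of the panel.
- key_unit (a joint): Travel of the unit key: 0 up, 0.007 m fully down.
- key_tare_top (a point): Centre of the top face of the tare key: the long bar with square ends, 44 mm (y) by 18 mm, at the right end of the row seen from the robot (scale y = -0.099). z points out of the panel.
- key_tare (a joint): Travel of the tare key: 0 up, 0.007 m fully down.
- key_light_top (a point): Centre of the top face of the display-light key, an 18 mm square between the on/off and unit keys (scale y = +0.048). Not wanted.
- key_light (a joint): Travel of the display-light key: 0 up, 0.007 m fully down.
- key_sum_top (a point): Centre of the top face of the sum key, an 18 mm square between the unit and tare keys (scale y = -0.048). Not wanted.
- key_sum (a joint): Travel of the sum key: 0 up, 0.007 m fully down.
- weigh_bowl: Open stainless bowl standing loose on the pan, 130 mm across the rim, 50 mm high, origin at the centre of its underside. Stays where it is.
- cutter: Bystander close beside the scale: steel ring cutter, 90 mm across, 45 mm high, origin at the centre of its underside.
- dredger: Bystander close beside the scale: aluminium flour dredger, 68 mm across, 96 mm high, origin at the centre of its underside.
- spoon: Bystander in front of the scale: steel spoon 200 mm long lying along its own x, under 30 mm high, origin under its middle.
- rolling_pin: Bystander: wooden rolling pin lying along its own x, 430 mm long, 58 mm thick, on the right of the board; origin underneath its middle.
- plate: Bystander beside the board: white plate, 220 mm across, 22 mm high, origin at the centre of its underside.
- mix_bowl: Bystander beside the board: steel mixing bowl, 190 mm across, 75 mm high, origin at the centre of its underside.

How it is judged (in metres and radians):
On the way, in this order (a step that is already met when the one before it is completed fails the run):
1. the on/off key is pressed down, alone (value of joint key_power above 0.0025 m and value of joint each of key_light, key_unit, key_sum, key_tare below 0.001 m), for 0.04 s.
2. then the unit key is pressed down, alone, the on/off key being up again (value of joint key_unit above 0.0025 m and value of joint each of key_power, key_light, key_sum, key_tare below 0.001 m), for 0.04 s.
3. then the tare key is pressed down, alone, the others being up again (value of joint key_tare above 0.0025 m and value of joint each of key_power, key_light, key_unit, key_sum below 0.001 m), for 0.04 s.
At the end, for the whole second after the job is handed in: On/off, unit and tare have been pressed in that order, each at least 2.5 mm down while the others were up (less than 1 mm); at the end all five keys are up (under 1 mm), the scale stands level and at rest within 15 mm of where it was, and the bowl rests on its pan within 15 mm of where it was (value of joint each of key_power, key_light, key_unit, key_sum, key_tare below 0.001 m and distance of each of scale, weigh_bowl from where it was at the start of the episode below 0.015 m and angle between scale's own z axis and vertical below 0.03 rad and z of weigh_bowl in the frame of scale_pan between 0.004 and 0.012 m and linear speed of each of scale, weigh_bowl below 0.01 m/s); the robot touches nothing.
It fails at once if the display-light key or the sum key is pressed (more than 1.5 mm) (value of joint any of key_light, key_sum above 0.0015 m).
It fails at once if the scale is pushed on with more than 30 N (a light press needs 4 to 7 N) (contact force between any of the fingers, the arm and scale above 30 N).
It fails at once if the robot touches the pan or the bowl (more than 1 N) (contact force between any of the fingers, the arm and scale_pan above 1 N or contact force between any of the fingers, the arm and weigh_bowl above 1 N).
It fails at once if the scale is shoved, tipped or lifted (15 mm, 0.1 rad) (distance of scale from where it was at the start of the episode above 0.015 m or angle between scale's own z axis and vertical above 0.1 rad).
It fails at once if the bowl or a bystander is moved more than 15 mm (distance of any of weigh_bowl, cutter, dredger, spoon, rolling_pin, plate, mix_bowl from where it was at the start of the episode above 0.015 m).
It also fails if it takes over 45 s, if anything falls off the work surface, if the arm or the gripper's body presses on something with over 40 N, if the wrist force passes 120 N, or if a joint passes its speed limit or range.

## Working session

There is one attempt and no reset: what is moved stays moved. The work goes in short steps, Python scripts to look and compute and a shell command to move; the robot and the scene stay as the last step left them, time stands still between calls to the robot, and variables do not carry over. Pictures are saved under pics/ and viewed, at most 10 in all, crops included, and the job is handed in when it is done.

```bash
mkdir -p pics; python3 - <<'E'
from bench import *
import cv2
s=sense();print(s['time'],s['eef_pos'],s['eef_rot'],s['finger_gap'],tcp_to_grasp)
for n in ['top','side']:
    cv2.imwrite(f'pics/{n}0.png',capture(n)); print(n,camera_info(n))
print(camera_info('wrist'))
E
```

```text
0.0 [270.47113061 563.18654453 230.72521545] [-1.79935862e+02 -6.74316789e-03  1.54341945e+02] 0.9997147713388447 18.700000000000003
top {'intrinsics': array([[437.42353682,   0.        , 321.18289693],
       [  0.        , 437.42353682, 243.80590472],
       [  0.        ,   0.        ,   1.        ]]), 'rvec': array([ 2.18109792, -2.17495501,  0.06024296]), 'tvec': array([  13.75832792,  611.43393743, 1406.79329405])}
side {'intrinsics': array([[436.33253516,   0.        , 321.72992083],
       [  0.        , 436.33253516, 238.784747  ],
       [  0.        ,   0.        ,   1.        ]]), 'rvec': array([ 2.0919022 , -0.37998779,  0.20904206]), 'tvec': array([-579.33775052,  168.89346246, 1106.88671551])}
{'intrinsics': array([[346.26764675,   0.        , 321.11064803],
       [  0.        , 346.26764675, 237.47992883],
       [  0.        ,   0.        ,   1.        ]]), 'mount': array([[ 9.12666662e-04, -9.60733927e-01, -2.77469797e-01,
         6.90609864e+01],
       [ 9.99999531e-01,  7.87008122e-04,  5.64244587e-04,
         6.05498236e-01],
       [-3.23717934e-04, -2.77470181e-01,  9.60734195e-01,
        -1.41900722e+02],
       [ 0.00000000e+00,  0.00000000e+00,  0.00000000e+00,
         1.00000000e+00]])}
```

View pics/top0.png

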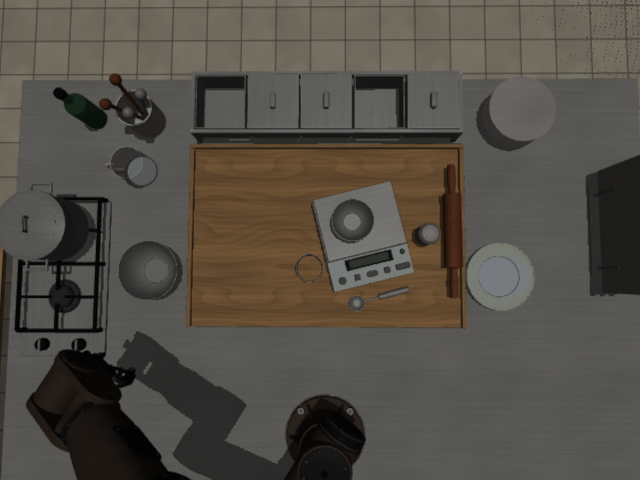

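View pics/side0.png

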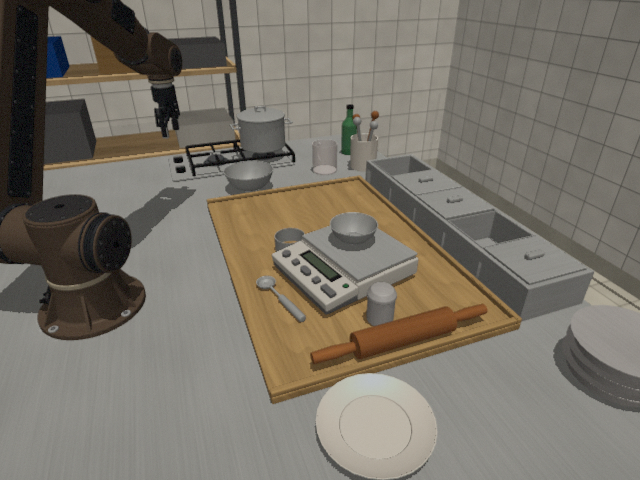

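Top: scale centred about (363,235), keys along (343,281)–(403,266). Side: the key row runs about (285,253)–(331,297). The spoon lies in front of it. I'll zoom in on both.

```bash
python3 - <<'E'
import cv2,numpy as np
a=cv2.imread('pics/top0.png')[240:295,320:420];b=cv2.imread('pics/side0.png')[237:307,262:362]
f=lambda i:cv2.resize(i,None,fx=4.6,fy=4.6,interpolation=cv2.INTER_CUBIC)
cv2.imwrite('pics/z0.png',np.vstack([f(a)*1,f(b)]))
E
```

```text
(no output)
```

View pics/z0.png

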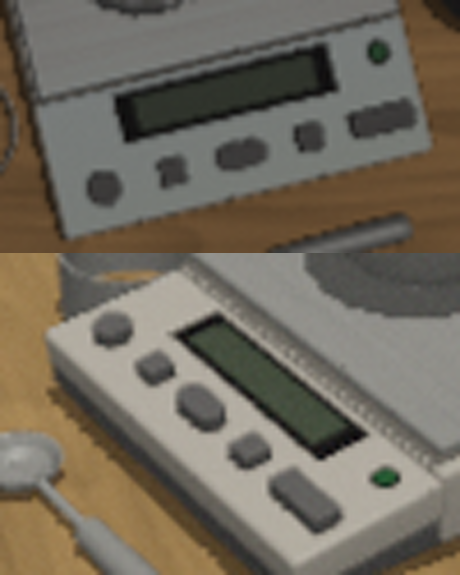

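Top view: power (342.6,280.6), unit (372.4,273.3), tare (402.8,265.7). Side view: power (286.6,252.5), unit (306.1,269.4), tare (328.7,290).

```bash
cat > h.py <<'E'
from bench import *
import cv2,numpy as np
from scipy.spatial.transform import Rotation as Ro
def cam(n,s=None):
    c=camera_info(n);K=c['intrinsics']
    if n=='wrist':
        M=c['mount'];R=Ro.from_euler('xyz',s['eef_rot'],degrees=True).as_matrix()
        Rw=R@M[:3,:3];o=R@M[:3,3]+s['eef_pos'];return K,Rw.T,-Rw.T@o
    return K,cv2.Rodrigues(c['rvec'])[0],np.array(c['tvec'])
def tri(c1,p1,c2,p2):
    X=cv2.triangulatePoints(c1[0]@np.c_[c1[1],c1[2]],c2[0]@np.c_[c2[1],c2[2]],np.array(p1,float).T,np.array(p2,float).T)
    return (X[:3]/X[3]).T
def plane(c,p,z):
    K,R,t=c;o=-R.T@t;d=R.T@np.linalg.solve(K,[*p,1]);return o+d*(z-o[2])/d[2]
def shift(s,target):
    return Ro.from_euler('xyz',s['eef_rot'],degrees=True).inv().apply(np.array(target)-s['eef_pos'])
E
python3 - <<'E'
from h import *
T=[(342.6,280.6),(372.4,273.3),(402.8,265.7)];S=[(286.6,252.5),(306.1,269.4),(328.7,290)]
ct=cam('top');X=tri(ct,T,cam('side'),S);print(X.round(1))
print(np.linalg.norm(X[0]-X[2]))
for p in T: print(plane(ct,p,X[:,2].mean()).round(1))
v=X[0]-X[2];print(np.degrees(np.arctan2(v[1],v[0])))
E
```

```text
[[ 495.3  -53.2   77.7]
 [ 518.6 -146.2   78.1]
 [ 542.7 -241.5   75.5]]
194.1608084594717
[492.6 -52.5  77.1]
[ 515.6 -145.4   77.1]
[ 539.6 -240.2   77.1]
104.14087413811167
```

```bash
cat >> h.py <<'E'
def target_R(yaw=14.1):
    a=np.radians(yaw);u=np.array([np.cos(a),np.sin(a),0]);x=np.array([-u[1],u[0],0])
    z=np.sin(.1)*u-np.cos(.1)*np.array([0,0,1]);return np.c_[x,np.cross(z,x),z]
def turn(s,yaw=14.1):
    R=Ro.from_euler('xyz',s['eef_rot'],degrees=True);return (R.inv()*Ro.from_matrix(target_R(yaw))).as_rotvec()
E
python3 - <<'E'
from h import *
s=sense()
print(shift(s,[517,-146,200]),turn(s))
E
```

```text
[-529.30451343 -532.47509467   31.24443368] [-0.0945505  -0.0435103   0.87612129]
```

```bash
python3 -m crank '[[[-0.04,-0.04,0],[0,0,0.08],0],[[-0.08,-0.08,0],[-0.01,-0.005,0.16],0],[[-0.12,-0.12,0],[-0.02,-0.01,0.24],0],[[-0.16,-0.16,0],[-0.03,-0.015,0.32],0],[[-0.2,-0.2,0],[-0.04,-0.02,0.4],0],[[-0.24,-0.24,0],[-0.05,-0.025,0.48],0],[[-0.28,-0.28,0],[-0.06,-0.03,0.56],0],[[-0.32,-0.32,0],[-0.07,-0.035,0.64],0],[[-0.36,-0.36,0],[-0.08,-0.04,0.72],0],[[-0.36,-0.36,0],[-0.08,-0.04,0.72],0]]' 20; python3 - <<'E'
from h import *
s=sense()
print(shift(s,[517,-146,180]),turn(s))
E
```

```text
time: 1.35
eef_pos: [440.1, 80.0, 231.2]
eef_rot: [175.0, 0.5, 112.7]
wrist_force: [0.2, -0.3, 0.3]
finger_gap: -0.0
gripper_force: 0.0
[-237.7118092   -20.76513891   51.73036419] [-0.01221523 -0.00492901  0.15013168]
```

```bash
python3 -m crank '[[[-0.04,-0.003,0.008],[0,0,0.03],0],[[-0.08,-0.006,0.016],[0,0,0.06],0],[[-0.12,-0.01,0.024],[-0.005,0,0.09],0],[[-0.16,-0.014,0.032],[-0.008,0,0.12],0],[[-0.2,-0.018,0.042],[-0.012,-0.005,0.15],0],[[-0.238,-0.021,0.052],[-0.012,-0.005,0.15],0],[[-0.238,-0.021,0.052],[-0.012,-0.005,0.15],0],[[-0.238,-0.021,0.052],[-0.012,-0.005,0.15],0]]'; python3 - <<'E'
from h import *
s=sense();im=capture('wrist');cv2.imwrite('pics/w1.png',im)
c=cam('wrist',s);print(s['eef_pos'],s['eef_rot'],turn(s))
for X in [[495.3,-53.2,77.],[517,-146.2,77],[541,-241,77.]]:
    q=c[0]@(c[1]@np.array(X)+c[2]);print(q[:2]/q[2])
E
```

```text
time: 2.35
eef_pos: [517.1, -141.7, 179.7]
eef_rot: [174.3, -0.0, 104.5]
wrist_force: [-0.0, -0.5, -0.4]
finger_gap: 0.0
gripper_force: 0.0
[ 517.13370912 -141.70700378  179.66730723] [ 1.74322252e+02 -4.67837560e-02  1.04498292e+02] [-0.00090745 -0.00150335  0.00683594]
[305.14847954 104.39775846]
[303.60455213 242.80501203]
[304.57107608 357.79102551]
```

View pics/w1.png

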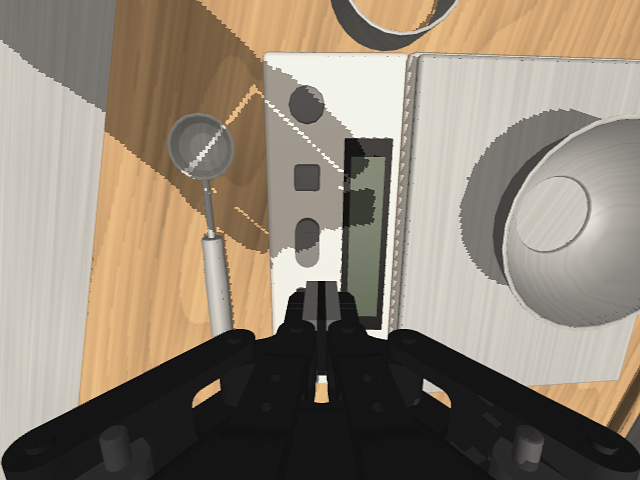

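The wrist view shows the power key at (306,104), light at (307,177) and unit at (307,243), within about 2 mm of my predictions. The spoon lies to the left and clear.

```bash
python3 - <<'E'
from h import *
s=sense();c=cam('wrist',s)
P=plane(c,(306,104),77.5);U=plane(c,(307,243),77.5);v=P-U;print(P,U,np.linalg.norm(v),np.degrees(np.arctan2(v[1],v[0])))
X=.5*(P+np.array([495.3,-53.2,77.5]));n=-target_R()[:,2]
xt=target_R()[:,0]
for d in (0,-.096,-.195): print(d,shift(s,X+1000*d*xt))
print(turn(s))
E
```

```text
[495.83606137 -52.70935798  77.5       ] [ 519.55440918 -145.57382556   77.5       ] 95.84554950846062 104.32751062985356
0 [ 91.12710635  -8.89517876 102.0777317 ]
-0.096 [ -4.87018884  -9.60666236 101.96324403]
-0.195 [-103.86739951  -10.34037982  101.84517863]
[-0.00051151 -0.00119449  0.00741105]
```

```bash
python3 -m crank '[[[0.03,-0.003,0.02],[0,0,0.007],0],[[0.06,-0.006,0.04],[0,0,0.007],0],[[0.091,-0.009,0.06],[0,0,0.007],0],[[0.091,-0.009,0.085],[0,0,0.007],0],[[0.091,-0.009,0.085],[0,0,0.007],0],[[0.091,-0.009,0.085],[0,0,0.007],0]]'; python3 - <<'E'
from h import *
s=sense();print(shift(s,[495.5,-53,77.5]),turn(s),s['wrist_force'])
a=capture('side')[215:285,245:345];b=capture('wrist')
cv2.imwrite('pics/p2.png',np.hstack([cv2.resize(a,(400,280),interpolation=2),cv2.resize(b[100:380,150:490],(340,280))]))
E
```

```text
time: 3.15
eef_pos: [494.5, -54.5, 95.2]
eef_rot: [174.2, -0.0, 104.1]
wrist_force: [0.2, 0.9, 0.2]
finger_gap: 0.001
gripper_force: 0.0
[ 1.25589385 -0.48154313 17.76022437] [ 0.00059496 -0.00036534 -0.00015871] [0.18787933 0.92368687 0.2441779 ]
```

View pics/p2.png

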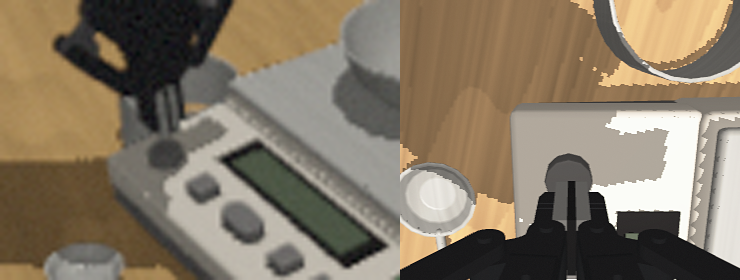

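The shut fingertips stand centred over the power key (side crop around (165,130)), clear of the cutter. Now I'll descend slowly.

```bash
python3 -m crank '[[[0.001,0,0.006],[0,0,0],0],[[0.001,0,0.012],[0,0,0],0],[[0.001,0,0.015],[0,0,0],0],[[0.001,0,0.017],[0,0,0],0],[[0.001,0,0.017],[0,0,0],0],[[0.001,0,0.017],[0,0,0],0]]'
```

```text
time: 4.0
eef_pos: [495.6, -53.5, 77.5]
eef_rot: [174.3, -0.0, 104.1]
wrist_force: [-1.8, -1.7, 2.8]
finger_gap: 0.002
gripper_force: 1.9
```

```bash
python3 -m crank '[[[0,0,0.001],[0,0,0],0],[[0,0,0.002],[0,0,0],0],[[0,0,0.003],[0,0,0],0],[[0,0,0.003],[0,0,0],0],[[0,0,0.003],[0,0,0],0]]'
```

```text
time: 4.62
eef_pos: [495.9, -53.4, 74.4]
eef_rot: [174.3, -0.0, 104.1]
wrist_force: [-4.0, -1.0, 5.0]
finger_gap: -0.0
gripper_force: 3.0
```

```bash
python3 -m crank '[[[0,0,0.001],[0,0,0],0],[[0,0,0.001],[0,0,0],0],[[0,0,0.001],[0,0,0],0]]'; python3 -m crank '[[[0,0,-0.004],[0,0,0],0],[[0,0,-0.012],[0,0,0],0],[[0,0,-0.025],[0,0,0],0],[[-0.02,0,-0.03],[0,0,0],0],[[-0.05,0,-0.03],[0,0,0],0],[[-0.08,0,-0.03],[0,0,0],0],[[-0.096,0,-0.025],[0,0,0],0],[[-0.096,0,-0.02],[0,0,0],0],[[-0.096,0,-0.02],[0,0,0],0]]';  python3 - <<'E'
from h import *
s=sense();x=target_R()[:,0]
for d in (-96,-195):print(shift(s,np.array([495.5,-53,77.5])+d*x),turn(s))
b=capture('wrist')
cv2.imwrite('pics/p3.png',b[100:380,150:490])
E
```

```text
time: 5.0
eef_pos: [496.0, -53.3, 73.5]
eef_rot: [174.3, -0.0, 104.1]
wrist_force: [-3.2, -2.2, 7.2]
finger_gap: 0.001
gripper_force: 3.3
time: 6.12
eef_pos: [516.9, -146.3, 92.6]
eef_rot: [174.4, -0.1, 104.1]
wrist_force: [0.2, 0.6, -1.0]
finger_gap: 0.002
gripper_force: 0.0
[-0.34158247  0.46968283 15.25194598] [-0.00145514 -0.00180983 -0.00068776]
[-99.34139692   0.53764096  15.07272317] [-0.00145514 -0.00180983 -0.00068776]
```

View pics/p3.png

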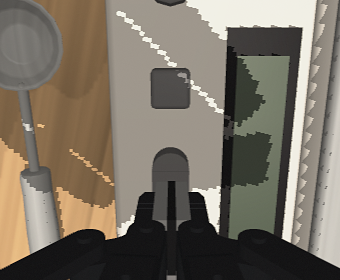

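The fingers are centred on the pill key (crop (170,165)), and the light key is clear ahead of them.

```bash
python3 -m crank '[[[0,0,0.006],[0,0,0],0],[[0,0,0.012],[0,0,0],0],[[0,0,0.015],[0,0,0],0],[[0,0,0.017],[0,0,0],0],[[0,0,0.018],[0,0,0],0],[[0,0,0.019],[0,0,0],0],[[0,0,0.019],[0,0,0],0],[[0,0,0.019],[0,0,0],0]]'
```

```text
time: 7.18
eef_pos: [519.2, -146.2, 74.6]
eef_rot: [174.3, -0.1, 104.1]
wrist_force: [-1.0, 5.0, 6.2]
finger_gap: -0.002
gripper_force: 2.9
```

```bash
python3 -m crank '[[[0,0,0.001],[0,0,0],0],[[0,0,0.001],[0,0,0],0],[[0,0,0.001],[0,0,0],0]]'; python3 -m crank '[[[0,0,-0.004],[0,0,0],0],[[0,0,-0.012],[0,0,0],0],[[0,0,-0.025],[0,0,0],0],[[-0.02,0,-0.03],[0,0,0],0],[[-0.05,0,-0.03],[0,0,0],0],[[-0.08,0,-0.03],[0,0,0],0],[[-0.099,0,-0.025],[0,0,0],0],[[-0.099,0,-0.02],[0,0,0],0],[[-0.099,0,-0.02],[0,0,0],0]]';  python3 - <<'E'
from h import *
s=sense();x=target_R()[:,0]
for d in (-96,-195):print(shift(s,np.array([495.5,-53,77.5])+d*x),turn(s))
a=capture('side')[215:315,245:375];b=capture('wrist')
cv2.imwrite('pics/p4.png',np.hstack([cv2.resize(a,(390,300),interpolation=2),cv2.resize(b[100:380,150:490],(364,300))]))
E
```

```text
time: 7.55
eef_pos: [519.3, -146.2, 73.6]
eef_rot: [174.3, -0.1, 104.1]
wrist_force: [0.1, 4.8, 5.9]
finger_gap: 0.001
gripper_force: 3.3
time: 8.68
eef_pos: [540.9, -242.3, 92.4]
eef_rot: [174.4, -0.1, 104.1]
wrist_force: [0.5, 0.5, 0.3]
finger_gap: 0.001
gripper_force: 0.0
[98.58749376  0.4971354  15.25179459] [-0.00144954 -0.00213476 -0.00079076]
[-0.41224971  0.57526768 15.04039689] [-0.00144954 -0.00213476 -0.00079076]
```

View pics/p4.png

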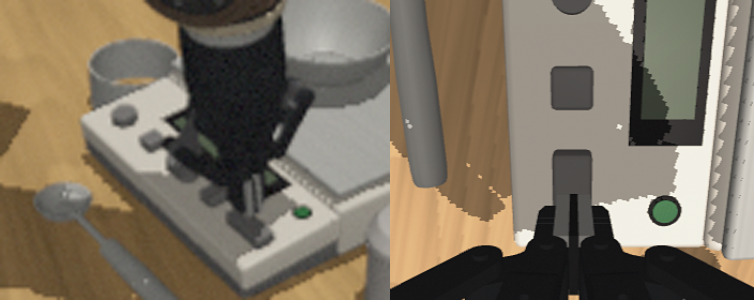

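The fingers are over the tare bar (crop (572,180)), centred across it. The dredger is clear.

```bash
python3 -m crank '[[[0,0,0.006],[0,0,0],0],[[0,0,0.012],[0,0,0],0],[[0,0,0.015],[0,0,0],0],[[0,0,0.017],[0,0,0],0],[[0,0,0.018],[0,0,0],0],[[0,0,0.019],[0,0,0],0],[[0,0,0.020],[0,0,0],0],[[0,0,0.020],[0,0,0],0],[[0,0,0.020],[0,0,0],0]]'
```

```text
time: 9.9
eef_pos: [543.4, -242.2, 73.6]
eef_rot: [174.3, -0.1, 104.1]
wrist_force: [-1.7, 4.0, 6.0]
finger_gap: -0.003
gripper_force: 3.3
```

```bash
python3 -m crank '[[[0,0,-0.004],[0,0,0],0],[[0,0,-0.015],[0,0,0],0],[[0,0,-0.04],[0,0,0],0],[[0,0,-0.08],[0,0,0],0],[[0,0,-0.13],[0,0,0],0],[[0,0,-0.13],[0,0,0],0],[[0,0,-0.13],[0,0,0],0]]';  python3 - <<'E'
from h import *
b=capture('wrist');cv2.imwrite('pics/p5.png',np.hstack([cv2.resize(b,(400,300)),cv2.resize(capture('side'),(400,300))]))
E
```

```text
time: 10.78
eef_pos: [530.6, -245.8, 202.6]
eef_rot: [174.3, -0.0, 104.0]
wrist_force: [-1.1, 0.0, -0.4]
finger_gap: -0.001
gripper_force: 0.0
```

View pics/p5.png

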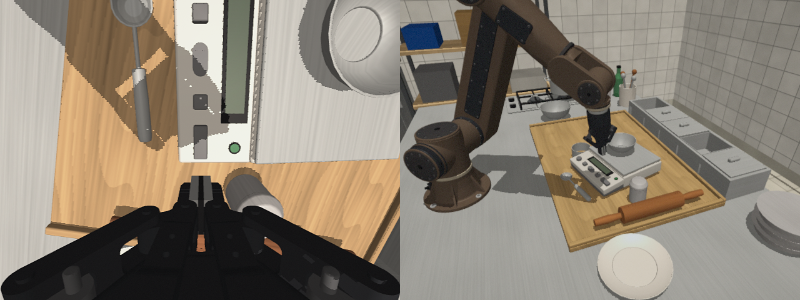

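The keys look up, everything is in place, and the arm is clear at 200 mm height.

```bash
python3 -c "from bench import *;print(hand_in())"
```

```text
the job is handed in; nothing more can be done
None
```

I pressed the on/off, unit and tare keys once each, in that order, at roughly 6–7 N, letting each come up before the next; nothing looked moved in the last pictures, the arm was raised clear and the job is handed in, though the hand-in gave no verdict.

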